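# Tap the glaze-jar lids home in order

## Robot

A 6-joint arm with a two-finger parallel gripper is mounted at the origin on the work surface. World frame = base frame: x ahead of the robot, y to its left, z up, the work surface at z = 0. Lengths are in m, angles in rad, forces in N, time in s.
With the tool pointing down it reaches from about 0.35 to 0.725 m from the base axis. Payload 4.3 kg.
Tool frame: the origin (TCP) lies at the very end of the fingers, on their centre line; the grasp point (between the pads) lies 19 mm behind it (bot.grip_point_offset is the distance from the TCP to the grasp point, in m); z points along the fingers, y is the line along which they close (so a half turn about z gives the same grasp; the last joint's range is limited). The gripper opens to 85 mm and grips with 20 to 120 N. Pads are 22 mm wide; open, the fingers measure 114 mm over their backs; the gripper's body (76 mm by 85 mm) begins 54 mm behind the grasp point. The pads swing forward as they close: fully open they stand 13 mm farther back than shut.
Start: joints at [-1.446, 0.377, 0.081, 1.274, 0, 1.46], TCP at [0.134, -0.559, 0.231] pointing down, gripper open.
Joint ranges: [-2.72, 2.72], [-0.84, 1.66], [-1.02, 1.22], [-1.77, 2.12], [-1.37, 1.28], [-3.14, 3.14]. Speed limits (rad/s): [2.57, 2.57, 3.14, 3.14, 3.14, 3.14].

## Interface

Orientations are given as a unit quaternion [x, y, z, w].
In Python, from station import observe, vision, workorder, bot gives the robot as it stands. The module is installed in compiled form; this text tells all that it offers.
- The arm moves only by the tool jog_arm, never from a script. Its argument "steps" is a list of rows, each a list of 7 numbers: the shift along the tool's x, y, z in mm, then the turn, a rotation vector about the tool's x, y, z in rad, then the finger opening in mm, from 0 to 85.4. A call has 1 to 10 rows; each row shifts and turns the commanded pose from where the row before left it, along the tool's axes as they then stand; what a row does not reach is not made up. A row lasts 1/10 s, in which the tool goes at most 50 mm and 8.59 degrees, less where a joint would pass 70% of its speed; a pose out of reach is approached as far as the arm can. A call is refused whole if a number of a shift passes 50 or a number of a turn 0.15, either way. A call with a gripper value outside its range is refused whole. The fingers move at their own pace and stop on an object; "squeeze" is the grip in N (left out, the last holds). Time passes only in rows, so rows that do not move let the fingers close. It gives the time, the measured TCP pose, the force, the opening and the grip force at its end, in the units of the state.
- observe(): the state, without advancing time (a new reading comes with each control period).
- vision.snapshot(name): name is "scene" or "side" or "wrist"; returns (picture, depth): 384x512x3 uint8, red, green, blue; 384x512 float32, m along the optical axis (not along the pixel's ray), 0 where there is no reading.
- vision.camera_info(name): a dict with "camera_matrix" (3x3 intrinsics, pixels), "R" (3x3) and "t" (3): a world point X has camera coordinates R X + t. Camera axes: x right, y down, z forward; pixel columns grow to the right and rows downward; lengths in m; the calibration is good to about 2 mm. A picture is of the moment at which its call begins: read the wrist's pose just before it. camera_info takes no time and is no camera call; for the wrist camera it gives the pose at the moment of the call.
- workorder.close_job(): hands the job in; it is judged then, once.
The state is a dict: "time_s": time; "joint_positions": joint angles; "dq": joint speeds; "joint_torque": joint torques, N m; "position": TCP position; "tool_rot": TCP orientation; "contact_force": force on the tool from outside, world axes, zero at the start; "wrist_torque": the same for the moment, N m; "opening": finger opening in m; "gripper_force": force on a finger pad.
Only numpy, scipy, OpenCV 4.12 (cv2) and the standard library are available. Lean on these libraries where they do the work, as an engineer would, in place of code of your own. Each camera call takes 0.05 s, during which the arm holds its last target. There are 200 camera calls.

## Task

The lids of three glaze jars stand proud: tap each one down until it is fully home, lightly, one after the other, first the wide squat jar (it dries out fastest), then the square one, and last the tall narrow one. Do not pick up, tip or shove any jar, and leave the other pots and tools on the bench as they stand.

Things in the scene. Friction and masses are not known exactly. Their poses are not given: they have to be found in the camera images.
- wide: Loose wide, squat round glaze jar, 94 mm across (lid 96 mm, its pad 76 mm), white plastic with a plain paper band and a grey push-on lid, on which a sprung grey push pad of the same shape stands 10 mm high; 80 mm high when the lid is fully home, about 8 to 12 mm more before. Stands upright on the table, about half a kilogram. Origin: centre of its underside, z up.
- wide_top (a point): Centre of the flat upper face of the push pad on the lid of the wide jar; 80 mm above the table once the lid is home and the pad let go. The pad gives up to 9 mm into the lid, 2 N per mm, and springs back when let go; it cushions the push on the lid, and pushing on once it has given all 9 mm is no longer light.
- wide_lid (a joint): How far the lid of the wide jar is pushed down, m: 0 = standing 12 mm proud, 0.012 = fully home (hard stop). It starts somewhere from 0 to 0.004, slides straight down under about 4 N (the pad gives about 2 mm first) wherever its pad is pressed, and stays where it is left (no spring).
- square: Loose square glaze jar, 70 x 70 mm (lid 72 x 72 mm, its pad 58 x 58 mm), white plastic with a plain paper band and a grey push-on lid, on which a sprung grey push pad of the same shape stands 10 mm high; 105 mm high when the lid is fully home, about 8 to 12 mm more before. Stands upright on the table, about half a kilogram. Origin: centre of its underside, z up.
- square_top (a point): Centre of the flat upper face of the push pad on the lid of the square jar; 105 mm above the table once the lid is home and the pad let go. The pad gives up to 9 mm into the lid, 2 N per mm, and springs back when let go; it cushions the push on the lid, and pushing on once it has given all 9 mm is no longer light.
- square_lid (a joint): How far the lid of the square jar is pushed down, m: 0 = standing 12 mm proud, 0.012 = fully home (hard stop). It starts somewhere from 0 to 0.004, slides straight down under about 4 N (the pad gives about 2 mm first) wherever its pad is pressed, and stays where it is left (no spring).
- tall: Loose tall, narrow round glaze jar, 60 mm across (lid 62 mm, its pad 50 mm), white plastic with a plain paper band and a grey push-on lid, on which a sprung grey push pad of the same shape stands 10 mm high; 140 mm high when the lid is fully home, about 8 to 12 mm more before. Stands upright on the table, about half a kilogram. Origin: centre of its underside, z up.
- tall_top (a point): Centre of the flat upper face of the push pad on the lid of the tall jar; 140 mm above the table once the lid is home and the pad let go. The pad gives up to 9 mm into the lid, 2 N per mm, and springs back when let go; it cushions the push on the lid, and pushing on once it has given all 9 mm is no longer light.
- tall_lid (a joint): How far the lid of the tall jar is pushed down, m: 0 = standing 12 mm proud, 0.012 = fully home (hard stop). It starts somewhere from 0 to 0.004, slides straight down under about 4 N (the pad gives about 2 mm first) wherever its pad is pressed, and stays where it is left (no spring).
- shut_jar: Bystander: round glaze jar of the same make, 70 mm across, 85 mm high, its lid already home. Origin: centre of the underside.
- tumbler: Bystander: open terracotta tumbler, 66 mm across, 75 mm high, standing among the jars. Origin: centre of the underside.
- pinch_pot: Bystander: small open terracotta bowl, 68 mm across, 42 mm high, standing among the jars. Origin: centre of the underside.
- mug: Bystander: terracotta mug, 76 mm across, 85 mm high, beyond the jars. Origin: centre of the underside.
- flask: Bystander: steel drinking flask, 66 mm across, 160 mm high, to the right of the jars. Origin: centre of the underside.
- brush: Bystander: wooden brush lying flat at the left of the jars, pointing away from the robot. Origin: centre of its length, on the table.
- bowl: Bystander: open terracotta bowl, 130 mm across, 55 mm high, beyond the jars. Origin: centre of the underside.
There are look-alikes about, which are no part of the job. What is shaped like the tall but purple is not meant.

How it is judged:
On the way, in this order (a step that is already met when the one before it is completed fails the run):
1. the lid of the wide jar is home (value of joint wide_lid above 0.01 m), for 0.1 s.
2. the lid of the square jar is home (value of joint square_lid above 0.01 m), for 0.1 s.
3. the lid of the tall jar is home (value of joint tall_lid above 0.01 m), for 0.1 s.
At the end, for the whole second after the job is handed in: All three lids are home (pushed down more than 10 of their 12 mm); the jars stand upright (within 0.1 rad), at rest, within 25 mm of where they stood; every other thing is within 30 mm of where it stood (value of joint each of wide_lid, square_lid, tall_lid above 0.01 m and distance of each of wide, square, tall from where it was at the start of the episode below 0.025 m and angle between each of wide, square, tall's own z axis and vertical below 0.1 rad and linear speed of each of wide, square, tall below 0.02 m/s and distance of each of shut_jar, tumbler, pinch_pot, mug, flask, brush, bowl from where it was at the start of the episode below 0.03 m); the robot touches nothing.
It fails at once if a lid is pushed down (past 8 mm) before the one whose turn comes earlier is home ((value of joint square_lid above 0.008 m and value of joint wide_lid below 0.009 m) or (value of joint tall_lid above 0.008 m and value of joint wide_lid below 0.009 m) or (value of joint tall_lid above 0.008 m and value of joint square_lid below 0.009 m)).
It fails at once if a jar is lifted more than 10 mm off the table (height (world z) of any of wide, square, tall above 0.01 m).
It fails at once if a jar is shoved more than 30 mm or tipped more than 0.25 rad (distance of any of wide, square, tall from where it was at the start of the episode above 0.03 m or angle between any of wide, square, tall's own z axis and vertical above 0.25 rad).
It fails at once if a jar is struck or pressed hard (over 30 N) (contact force between any of the fingers, the arm and wide above 30 N or contact force between any of the fingers, the arm and square above 30 N or contact force between any of the fingers, the arm and tall above 30 N).
It fails at once if another pot or tool is moved more than 30 mm (distance of any of shut_jar, tumbler, pinch_pot, mug, flask, brush, bowl from where it was at the start of the episode above 0.03 m).
It also fails if it takes over 48 s, if anything falls off the work surface, if the arm or the gripper's body presses on something with over 40 N, if the wrist force passes 120 N, or if a joint passes its speed limit or range.

## Working session

There is one attempt and no reset: what is moved stays moved. The work goes in short steps, Python scripts to look and compute and a tool call to move; the robot and the scene stay as the last step left them, time stands still between calls to the robot, and variables do not carry over. Pictures are saved under pics/ and viewed, at most 10 in all, crops included, and the job is handed in when it is done.

Besides the shell and the picture viewer there is one more tool, called after "Call:" by a JSON object that holds its "op" and its "data", one argument or row to a line. jog_arm: Moves the arm, as the interface text tells. Its arguments: {"type":"object","properties":{"steps":{"type":"array"},"squeeze":{"type":"number"}},"required":["steps"]}

```bash
mkdir -p pics; python3 - <<'E'
from station import observe, vision
import cv2, numpy as np
s=observe(); print(s)
for n in ("scene","side"):
    im,d=vision.snapshot(n); ci=vision.camera_info(n)
    cv2.imwrite(f"pics/{n}0.png",im[:,:,::-1]); np.savez(f"{n}0.npz",im=im,d=d,K=ci["camera_matrix"],R=ci["R"],t=ci["t"])
    print(n,(d>0).mean(), -np.array(ci["R"]).T@np.array(ci["t"]))
E
```

```text
{'time_s': 0.0, 'joint_positions': array([-1.44632398e+00,  3.78059610e-01,  7.96167340e-02,  1.27439354e+00,
       -8.65074595e-06,  1.46049554e+00]), 'dq': array([-0.00073114, -0.00142748,  0.00150743,  0.00045066, -0.00045322,
        0.00052389]), 'joint_torque': array([-3.13333658e-04, -4.63607848e+01,  2.69872588e+01,  2.08912161e-02,
       -2.12734531e-04,  9.54971910e-06]), 'position': array([ 0.13367843, -0.55856811,  0.2303593 ]), 'tool_rot': array([ 9.93117588e-01,  1.17117105e-01, -1.15530034e-05, -1.01998696e-03]), 'contact_force': array([-0.30457082,  0.38579527, -0.18055567]), 'wrist_torque': array([-0.0042464 , -0.08083749,  0.01404415]), 'gripper_force': 0.0, 'opening': 0.08564929046957072}
scene 0.9871571858723959 [1.49902047 0.53519796 1.14194364]
side 0.9961598714192709 [ 0.34290106 -0.75735373  0.78759142]
```

View pics/scene0.png

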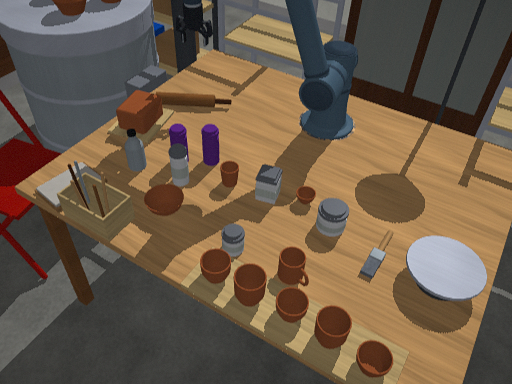

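View pics/side0.png

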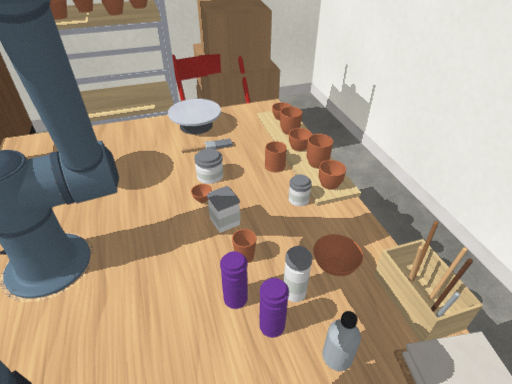

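The scene picture shows these jars:
- Wide jar at (332,218).
- Square jar at (268,185).
- Tall jar, white with a grey lid, at (180,165).
- Purple look-alikes of the tall jar at (179,140) and (210,145), not meant.
- Shut jar at (233,240), a round 70 mm bystander.

The side picture shows the same jars: wide (209,165), square (224,210), tall (297,273), purples (235,280) and (273,308), shut jar (300,190).

```bash
cat > h.py <<'E'
import numpy as np, cv2
def cloud(n):
    f=np.load(f"{n}.npz"); d=f["d"]; v,u=np.indices(d.shape)
    c=np.linalg.inv(f["K"])@np.stack([u*d,v*d,d]).reshape(3,-1)
    return f["im"],(f["R"].T@(c-f["t"][:,None])).T.reshape(*d.shape,3)
E
python3 - <<'E'
from h import *
px={"scene0":dict(wide=(332,218),square=(268,185),tall=(180,165),shut=(233,240),pA=(179,140),pB=(210,145),tum=(230,172)),
"side0":dict(wide=(209,165),square=(224,210),tall=(297,273),shut=(300,190),pA=(273,308),pB=(235,280),tum=(245,245))}
for n,o in px.items():
    im,P=cloud(n)
    for k,(u,v) in o.items():
        w=35
        Q=P[v-w:v+w,u-w:u+w].reshape(-1,3); c=P[v,u]
        Q=Q[np.hypot(*(Q[:,:2]-c[:2]).T)<.075]; Q=Q[Q[:,2]>.03]
        zt=np.percentile(Q[:,2],98)
        T=Q[Q[:,2]>zt-.006]; r=cv2.minAreaRect((T[:,:2]*1000).astype(np.float32))
        print(n,k,"c",c.round(3),"ztop",zt.round(4),"med",np.median(T[:,2]).round(4),"mean",T.mean(0).round(3),"rect",np.round(r[0]),np.round(r[1]),round(r[2]),len(T))
im=np.load("scene0.npz")["im"][110:260,130:370]; im2=np.load("side0.npz")["im"][130:340,180:330]
a=cv2.resize(im,(480,300),interpolation=2); b=cv2.resize(im2,(300,420),interpolation=2)
o=np.zeros((420,780,3),np.uint8); o[:300,:480]=a; o[:,480:]=b; cv2.imwrite("pics/crop1.png",o[:,:,::-1])
E
```

```text
scene0 wide c [0.543 0.264 0.081] ztop 0.0961 med 0.0929 mean [0.507 0.251 0.093] rect [506. 251.] [71. 74.] 8 264
scene0 square c [0.526 0.025 0.079] ztop 0.118 med 0.1148 mean [0.499 0.011 0.115] rect [499.  11.] [62. 59.] 13 186
scene0 tall c [ 0.623 -0.263  0.097] ztop 0.1533 med 0.1504 mean [ 0.605 -0.284  0.151] rect [ 605. -286.] [51. 48.] 77 107
scene0 shut c [0.781 0.056 0.076] ztop 0.0897 med 0.0864 mean [0.776 0.043 0.087] rect [791.  48.] [126.  63.] 9 215
scene0 pA c [ 0.535 -0.336  0.113] ztop 0.1555 med 0.1525 mean [ 0.528 -0.347  0.153] rect [ 549. -332.] [121.  45.] 39 106
scene0 pB c [ 0.48  -0.243  0.095] ztop 0.1551 med 0.153 mean [ 0.458 -0.257  0.153] rect [ 458. -257.] [49. 46.] 37 96
scene0 tum c [ 0.541 -0.116  0.077] ztop 0.0776 med 0.0752 mean [ 0.516 -0.138  0.075] rect [ 517. -134.] [65. 64.] 57 74
side0 wide c [0.496 0.204 0.08 ] ztop 0.0928 med 0.0909 mean [0.502 0.245 0.091] rect [502. 244.] [64. 74.] 80 217
side0 square c [ 0.49  -0.023  0.081] ztop 0.1146 med 0.1129 mean [0.496 0.007 0.113] rect [497.   8.] [58. 58.] 13 286
side0 tall c [ 0.591 -0.311  0.116] ztop 0.152 med 0.1495 mean [ 0.587 -0.3    0.15 ] rect [ 574. -309.] [125.  48.] 38 386
side0 shut c [0.739 0.005 0.069] ztop 0.0864 med 0.0843 mean [0.752 0.034 0.084] rect [754.  35.] [53. 51.] 67 153
side0 pA c [ 0.508 -0.377  0.115] ztop 0.153 med 0.1512 mean [ 0.518 -0.356  0.151] rect [ 518. -355.] [49. 48.] 20 401
side0 pB c [ 0.451 -0.287  0.117] ztop 0.1529 med 0.1511 mean [ 0.458 -0.264  0.151] rect [ 478. -286.] [ 50. 118.] 39 342
side0 tum c [ 0.525 -0.113  0.018] ztop 0.0756 med 0.0734 mean [ 0.516 -0.137  0.073] rect [ 516. -136.] [63. 65.] 89 136
```

View pics/crop1.png

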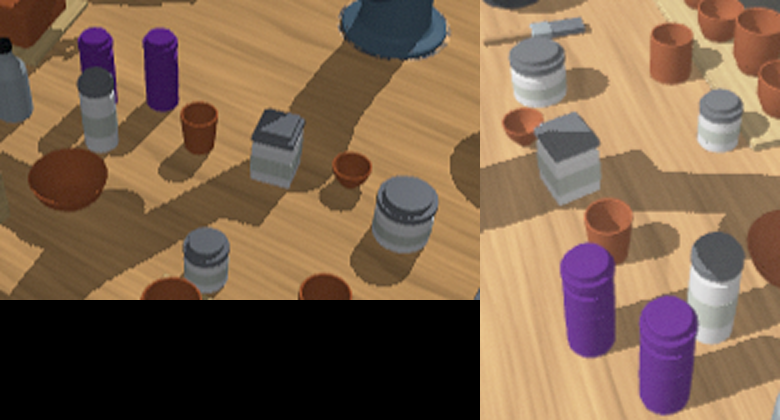

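Both views agree on the three targets: wide (0.505, 0.248), square (0.498, 0.010), tall white (0.603, -0.287). The wide jar is the broadest of the white ones. The tall one is white and behind the purples, which are not meant. I'll swing round the base on an arc with the fingers shut, above everything.

Call:
{"op": "jog_arm", "data": {
  "steps": [
    [48, -2, 0, 0, 0, -0.084, 0],
    [48, -2, 0, 0, 0, -0.084, 0],
    [48, -2, 0, 0, 0, -0.084, 0],
    [48, -2, 0, 0, 0, -0.084, 0],
    [48, -2, 0, 0, 0, -0.084, 0],
    [48, -2, 0, 0, 0, -0.084, 0],
    [48, -2, 0, 0, 0, -0.084, 0],
    [48, -2, 0, 0, 0, -0.084, 0],
    [48, -2, 0, 0, 0, -0.084, 0],
    [48, -2, 0, 0, 0, -0.084, 0]
  ]
}}

```text
time_s: 1.1
position: [0.5049, -0.2735, 0.2307]
tool_rot: [0.858, 0.513, -0.0, -0.0]
contact_force: [-0.1, -0.7, -0.5]
opening: 0.0003
gripper_force: 0.0
```

Call:
{"op": "jog_arm", "data": {
  "steps": [
    [48, -2, 0, 0, 0, -0.084, 0],
    [48, -2, 0, 0, 0, -0.084, 0],
    [48, -2, 0, 0, 0, -0.084, 0],
    [48, -2, 0, 0, 0, -0.084, 0],
    [48, -2, 0, 0, 0, -0.084, 0],
    [48, -2, 0, 0, 0, -0.084, 0],
    [48, -2, 0, 0, 0, -0.084, 0],
    [48, -2, 0, 0, 0, -0.084, 0],
    [0, 0, 0, 0, 0, 0, 0],
    [0, 0, 0, 0, 0, 0, 0]
  ]
}}

```text
time_s: 2.1
position: [0.5636, 0.0981, 0.2308]
tool_rot: [0.641, 0.767, -0.001, -0.0]
contact_force: [0.6, -0.2, -0.9]
opening: -0.0001
gripper_force: 0.0
```

```bash
cat >> h.py <<'E'
from scipy.spatial.transform import Rotation as Ro
def go(s,x,y,z): return (Ro.from_quat(s["tool_rot"]).inv().apply(np.array([x,y,z])-s["position"])*1000).round(1)
E
python3 - <<'E'
from h import *
from station import observe, vision
s=observe(); ci=vision.camera_info("wrist"); im,d=vision.snapshot("wrist")
np.savez("w0.npz",im=im,d=d,K=ci["camera_matrix"],R=ci["R"],t=ci["t"]); cv2.imwrite("pics/w0.png",im[:,:,::-1])
im,P=cloud("w0")
for k,c,z in(("wide",(.505,.248),.0915),("square",(.498,.01),.113)):
    Q=P[(np.hypot(P[...,0]-c[0],P[...,1]-c[1])<.06)&(abs(P[...,2]-z)<.006)]
    if len(Q): print(k,len(Q),np.median(Q,0).round(4),cv2.minAreaRect((Q[:,:2]*1000).astype(np.float32)))
print(go(s,.505,.248,.23),go(s,.505,.248,.11))
E
```

```text
wide 2538 [0.5064 0.2299 0.0909] ((505.82464599609375, 227.10000610351562), (72.8590087890625, 28.19708251953125), 10.200596809387207)
square 3130 [0.4962 0.0134 0.1131] ((495.72747802734375, 10.40093994140625), (57.968955993652344, 58.75015640258789), 12.76187801361084)
[157.9 -31.2   0.8] [158.  -31.  120.8]
```

Call:
{"op": "jog_arm", "data": {
  "steps": [
    [40, -8, 0, 0, 0, 0, 0],
    [40, -8, 0, 0, 0, 0, 0],
    [40, -8, 0, 0, 0, 0, 0],
    [38, -7, 0, 0, 0, 0, 0],
    [0, 0, 40, 0, 0, 0, 0],
    [0, 0, 40, 0, 0, 0, 0],
    [0, 0, 30, 0, 0, 0, 0],
    [0, 0, 18, 0, 0, 0, 0],
    [0, 0, 0, 0, 0, 0, 0]
  ]
}}

```text
time_s: 3.05
position: [0.5041, 0.2446, 0.1001]
tool_rot: [0.643, 0.765, -0.003, -0.001]
contact_force: [-1.2, -0.1, 0.4]
opening: -0.0001
gripper_force: 0.0
```

Call:
{"op": "jog_arm", "data": {
  "steps": [
    [0, 0, 3, 0, 0, 0, 0],
    [0, 0, 3, 0, 0, 0, 0],
    [0, 0, 3, 0, 0, 0, 0],
    [0, 0, 3, 0, 0, 0, 0],
    [0, 0, 0, 0, 0, 0, 0]
  ]
}}

```text
time_s: 3.55
position: [0.5061, 0.2473, 0.0913]
tool_rot: [0.642, 0.767, 0.0, 0.0]
contact_force: [0.5, 0.5, 0.6]
opening: -0.0002
gripper_force: 0.1
```

Call:
{"op": "jog_arm", "data": {
  "steps": [
    [0, 0, 2, 0, 0, 0, 0],
    [0, 0, 2, 0, 0, 0, 0],
    [0, 0, 2, 0, 0, 0, 0],
    [0, 0, 2, 0, 0, 0, 0],
    [0, 0, 2, 0, 0, 0, 0],
    [0, 0, 1, 0, 0, 0, 0],
    [0, 0, 0, 0, 0, 0, 0],
    [0, 0, 0, 0, 0, 0, 0]
  ]
}}

```text
time_s: 4.35
position: [0.5062, 0.2474, 0.0803]
tool_rot: [0.642, 0.767, 0.0, 0.0]
contact_force: [-0.1, -0.6, 3.2]
opening: 0.0
gripper_force: 1.5
```

Call:
{"op": "jog_arm", "data": {
  "steps": [
    [0, 0, 2, 0, 0, 0, 0],
    [0, 0, 2, 0, 0, 0, 0],
    [0, 0, 0, 0, 0, 0, 0],
    [0, 0, 0, 0, 0, 0, 0]
  ]
}}

```text
time_s: 4.75
position: [0.5063, 0.2474, 0.0766]
tool_rot: [0.642, 0.767, 0.0, 0.0]
contact_force: [-0.9, 0.0, 6.5]
opening: 0.0001
gripper_force: 3.3
```

Call:
{"op": "jog_arm", "data": {
  "steps": [
    [0, 0, 1, 0, 0, 0, 0],
    [0, 0, 0.5, 0, 0, 0, 0],
    [0, 0, 0, 0, 0, 0, 0],
    [0, 0, 0, 0, 0, 0, 0]
  ]
}}

```text
time_s: 5.15
position: [0.5063, 0.2474, 0.0755]
tool_rot: [0.642, 0.767, 0.0, 0.0]
contact_force: [-1.8, -0.7, 9.3]
opening: -0.0001
gripper_force: 4.4
```

Call:
{"op": "jog_arm", "data": {
  "steps": [
    [0, 0, -10, 0, 0, 0, 0],
    [0, 0, -20, 0, 0, 0, 0],
    [0, 0, -40, 0, 0, 0, 0],
    [0, 0, -20, 0, 0, 0, 0],
    [0, 0, 0, 0, 0, 0, 0]
  ]
}}

```text
time_s: 5.65
position: [0.5079, 0.248, 0.1679]
tool_rot: [0.642, 0.767, 0.002, 0.001]
contact_force: [0.3, 0.3, 0.3]
opening: 0.0002
gripper_force: 0.0
```

```bash
python3 - <<'E'
from h import *
from station import observe, vision
for n,nm in(("scene","s1"),("side","d1")):
    ci=vision.camera_info(n); im,d=vision.snapshot(n); np.savez(nm+".npz",im=im,d=d,K=ci["camera_matrix"],R=ci["R"],t=ci["t"])
    _,P0=cloud(n+"0"); _,P=cloud(nm)
    for Z in(P0,P):
        Q=Z[(np.hypot(Z[...,0]-.505,Z[...,1]-.248)<.03)&(Z[...,2]>.06)&(Z[...,2]<.11)]; print(n,len(Q),np.median(Q,0).round(4))
s=observe(); print(s["position"],go(s,.4965,.010,.17))
E
```

```text
scene 211 [0.5059 0.2488 0.0923]
scene 208 [0.5053 0.248  0.0808]
side 142 [0.5049 0.2468 0.0911]
side 135 [0.5043 0.2465 0.0794]
[0.50575999 0.24721097 0.16432818] [-231.9  -50.7   -5.6]
```

The wide lid is home: its pad dropped 11.6 mm to 80 mm. Next is the square one.

Call:
{"op": "jog_arm", "data": {
  "steps": [
    [-40, -9, 0, 0, 0, 0, 0],
    [-40, -9, 0, 0, 0, 0, 0],
    [-40, -9, 0, 0, 0, 0, 0],
    [-40, -8, 0, 0, 0, 0, 0],
    [-40, -8, 0, 0, 0, 0, 0],
    [-32, -8, 0, 0, 0, 0, 0],
    [0, 0, 0, 0, 0, 0, 0],
    [0, 0, 25, 0, 0, 0, 0],
    [0, 0, 15, 0, 0, 0, 0],
    [0, 0, 0, 0, 0, 0, 0]
  ]
}}

```text
time_s: 6.75
position: [0.4931, 0.0108, 0.1213]
tool_rot: [0.642, 0.767, -0.002, -0.003]
contact_force: [-0.1, 0.6, -0.3]
opening: 0.0
gripper_force: 0.0
```

Call:
{"op": "jog_arm", "data": {
  "steps": [
    [0, 0, 3, 0, 0, 0, 0],
    [0, 0, 3, 0, 0, 0, 0],
    [0, 0, 2, 0, 0, 0, 0],
    [0, 0, 2, 0, 0, 0, 0],
    [0, 0, 0, 0, 0, 0, 0],
    [0, 0, 0, 0, 0, 0, 0]
  ]
}}

```text
time_s: 7.35
position: [0.4965, 0.0099, 0.115]
tool_rot: [0.642, 0.766, 0.0, 0.0]
contact_force: [0.2, 0.2, 0.4]
opening: -0.0002
gripper_force: 0.0
```

Well centred and not yet touching. Pressing to about z = 0.1005 m (14.5 mm).

Call:
{"op": "jog_arm", "data": {
  "steps": [
    [0, 0, 2, 0, 0, 0, 0],
    [0, 0, 2, 0, 0, 0, 0],
    [0, 0, 2, 0, 0, 0, 0],
    [0, 0, 2, 0, 0, 0, 0],
    [0, 0, 2, 0, 0, 0, 0],
    [0, 0, 2, 0, 0, 0, 0],
    [0, 0, 0, 0, 0, 0, 0],
    [0, 0, 0, 0, 0, 0, 0]
  ]
}}

```text
time_s: 8.15
position: [0.4968, 0.0099, 0.103]
tool_rot: [0.642, 0.767, 0.0, 0.0]
contact_force: [0.8, -0.7, 4.4]
opening: 0.0002
gripper_force: 2.0
```

Call:
{"op": "jog_arm", "data": {
  "steps": [
    [0, 0, 1, 0, 0, 0, 0],
    [0, 0, 1, 0, 0, 0, 0],
    [0, 0, 1, 0, 0, 0, 0],
    [0, 0, 0, 0, 0, 0, 0],
    [0, 0, 0, 0, 0, 0, 0]
  ]
}}

```text
time_s: 8.65
position: [0.4969, 0.0099, 0.1005]
tool_rot: [0.642, 0.767, 0.0, 0.001]
contact_force: [-1.0, -0.4, 9.2]
opening: 0.0002
gripper_force: 4.4
```

Call:
{"op": "jog_arm", "data": {
  "steps": [
    [0, 0, -10, 0, 0, 0, 0],
    [0, 0, -20, 0, 0, 0, 0],
    [0, 0, -40, 0, 0, 0, 0],
    [0, 0, -30, 0, 0, 0, 0],
    [0, 0, 0, 0, 0, 0, 0],
    [0, 0, 0, 0, 0, 0, 0]
  ]
}}

```text
time_s: 9.25
position: [0.4963, 0.01, 0.1998]
tool_rot: [0.642, 0.767, -0.0, 0.0]
contact_force: [0.3, -0.2, -0.3]
opening: 0.0001
gripper_force: 0.0
```

```bash
python3 - <<'E'
from h import *
from station import observe, vision
for n,nm in(("scene","s2"),("side","d2")):
    ci=vision.camera_info(n); im,d=vision.snapshot(n); np.savez(nm+".npz",im=im,d=d,K=ci["camera_matrix"],R=ci["R"],t=ci["t"])
    _,P=cloud(nm)
    Q=P[(np.hypot(P[...,0]-.497,P[...,1]-.01)<.022)&(P[...,2]>.08)&(P[...,2]<.13)]; print(n,"sq",len(Q),np.median(Q,0).round(4))
    _,P=cloud(n+"0")
    Q=P[(np.hypot(P[...,0]-.603,P[...,1]+.287)<.042)&(P[...,2]>.1455)&(P[...,2]<.17)]; print(n,"tall",len(Q),np.median(Q,0).round(4),cv2.minEnclosingCircle((Q[:,:2]*1000).astype(np.float32)))
s=observe(); print(s["position"],go(s,.603,-.288,.195))
E
```

```text
scene sq 92 [0.4965 0.0095 0.1061]
scene tall 129 [ 0.6061 -0.2829  0.15  ] ((604.9801025390625, -283.6234436035156), 29.815364837646484)
side sq 119 [0.4968 0.01   0.1046]
side tall 303 [ 0.6032 -0.2878  0.1491] ((603.2026977539062, -285.5653381347656), 25.503131866455078)
[0.49508683 0.01007255 0.19827216] [-312.4   54.1    2.9]
```

The square lid is home: its pad is at 105 mm. Now the white tall jar at (0.604, -0.2865).

Call:
{"op": "jog_arm", "data": {
  "steps": [
    [-39, 7, 0, 0, 0, 0, 0],
    [-39, 7, 0, 0, 0, 0, 0],
    [-39, 7, 0, 0, 0, 0, 0],
    [-39, 7, 0, 0, 0, 0, 0],
    [-39, 7, 0, 0, 0, 0, 0],
    [-39, 7, 0, 0, 0, 0, 0],
    [-39, 7, 0, 0, 0, 0, 0],
    [-38, 6, 0, 0, 0, 0, 0],
    [0, 0, 0, 0, 0, 0, 0],
    [0, 0, 0, 0, 0, 0, 0]
  ]
}}

```text
time_s: 10.35
position: [0.6039, -0.2868, 0.1972]
tool_rot: [0.643, 0.766, -0.0, -0.002]
contact_force: [0.2, -0.4, -0.0]
opening: 0.0001
gripper_force: 0.0
```

```bash
python3 - <<'E'
from h import *
from station import observe
s=observe(); print(s["position"],go(s,.604,-.2865,.157))
E
```

```text
[ 0.60394251 -0.28678505  0.19718896] [ 0.1  0.2 40.2]
```

Call:
{"op": "jog_arm", "data": {
  "steps": [
    [0, 0, 20, 0, 0, 0, 0],
    [0, 0, 15, 0, 0, 0, 0],
    [0, 0, 5, 0, 0, 0, 0],
    [0, 0, 3, 0, 0, 0, 0],
    [0, 0, 2, 0, 0, 0, 0],
    [0, 0, 0, 0, 0, 0, 0],
    [0, 0, 0, 0, 0, 0, 0]
  ]
}}

```text
time_s: 11.05
position: [0.6054, -0.2867, 0.1556]
tool_rot: [0.642, 0.767, 0.0, 0.001]
contact_force: [0.2, -0.5, -0.3]
opening: -0.0
gripper_force: 0.0
```

Call:
{"op": "jog_arm", "data": {
  "steps": [
    [0, 0, 2, 0, 0, 0, 0],
    [0, 0, 2, 0, 0, 0, 0],
    [0, 0, 2, 0, 0, 0, 0],
    [0, 0, 2, 0, 0, 0, 0],
    [0, 0, 2, 0, 0, 0, 0],
    [0, 0, 2, 0, 0, 0, 0],
    [0, 0, 0, 0, 0, 0, 0],
    [0, 0, 0, 0, 0, 0, 0]
  ]
}}

```text
time_s: 11.85
position: [0.6052, -0.2868, 0.1429]
tool_rot: [0.642, 0.767, -0.0, 0.0]
contact_force: [-0.9, -0.8, 2.8]
opening: 0.0001
gripper_force: 1.6
```

Call:
{"op": "jog_arm", "data": {
  "steps": [
    [0, 0, 2, 0, 0, 0, 0],
    [0, 0, 2, 0, 0, 0, 0],
    [0, 0, 2, 0, 0, 0, 0],
    [0, 0, 1, 0, 0, 0, 0],
    [0, 0, 0, 0, 0, 0, 0],
    [0, 0, 0, 0, 0, 0, 0]
  ]
}}

```text
time_s: 12.45
position: [0.6052, -0.2868, 0.1365]
tool_rot: [0.642, 0.767, -0.0, 0.001]
contact_force: [-1.5, -0.4, 6.5]
opening: -0.0003
gripper_force: 3.5
```

Call:
{"op": "jog_arm", "data": {
  "steps": [
    [0, 0, 1, 0, 0, 0, 0],
    [0, 0, 0.5, 0, 0, 0, 0],
    [0, 0, 0, 0, 0, 0, 0],
    [0, 0, 0, 0, 0, 0, 0]
  ]
}}

```text
time_s: 12.85
position: [0.6053, -0.2868, 0.1355]
tool_rot: [0.642, 0.767, 0.0, 0.001]
contact_force: [-1.4, -0.0, 8.4]
opening: 0.0001
gripper_force: 4.5
```

Call:
{"op": "jog_arm", "data": {
  "steps": [
    [0, 0, -10, 0, 0, 0, 0],
    [0, 0, -20, 0, 0, 0, 0],
    [0, 0, -40, 0, 0, 0, 0],
    [0, 0, -30, 0, 0, 0, 0],
    [0, 0, 0, 0, 0, 0, 0],
    [0, 0, 0, 0, 0, 0, 0],
    [0, 0, 0, 0, 0, 0, 0]
  ]
}}

```text
time_s: 13.55
position: [0.6042, -0.2861, 0.2323]
tool_rot: [0.642, 0.767, -0.0, -0.002]
contact_force: [-0.3, 0.1, -0.4]
opening: 0.0005
gripper_force: 0.0
```

```bash
python3 - <<'E'
from h import *
from station import vision
for n,nm in(("scene","s3"),("side","d3")):
    ci=vision.camera_info(n); im,d=vision.snapshot(n); np.savez(nm+".npz",im=im,d=d,K=ci["camera_matrix"],R=ci["R"],t=ci["t"])
    _,P=cloud(nm)
    for k,c,z in(("wide",(.505,.248),.08),("sq",(.497,.01),.105),("tall",(.604,-.2865),.14)):
        Q=P[(np.hypot(P[...,0]-c[0],P[...,1]-c[1])<.02)&(abs(P[...,2]-z)<.02)]; print(n,k,len(Q),np.median(Q,0).round(4))
cv2.imwrite("pics/s3.png",np.load("s3.npz")["im"][:,:,::-1])
E
```

```text
scene wide 85 [0.5047 0.2479 0.0808]
scene sq 79 [0.4969 0.0099 0.1056]
scene tall 72 [ 0.6027 -0.2875  0.14  ]
side wide 61 [0.5051 0.2483 0.0795]
side sq 97 [0.4978 0.0103 0.1044]
side tall 188 [ 0.6045 -0.2868  0.1394]
```

View pics/s3.png

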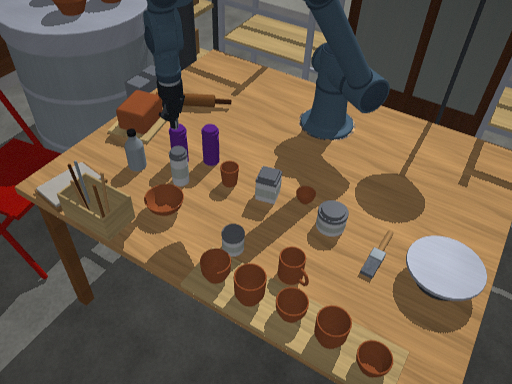

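The picture shows all three jars upright where they stood, at (332,218), (268,185) and (180,165), with the gripper clear above the tall one. The pads measure 80, 105 and 140 mm high.

```bash
python3 -c "
from station import workorder
print(workorder.close_job())"
```

```text
the job is handed in; nothing more can be done
None
```

I tapped the wide, square and tall lids home in that order, with at most about 9 N read after each press; the pads then measured 80, 105 and 140 mm high, nothing looked disturbed, and I handed the job in at about 14 s (no verdict was returned).

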